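# Unhook the detector head from the optical rail

## Robot

A 6-joint arm with a two-finger parallel gripper is mounted at the origin on the work surface. World frame = base frame: x ahead of the robot, y to its left, z up, the work surface at z = 0. Lengths are in mm, angles in rad, forces in N, time in s.
With the tool pointing down it reaches from about 400 to 925 mm from the base axis. Payload 12.5 kg.
Tool frame: the origin (TCP) lies between the finger pads; the fingertips stand 11 mm ahead of it and the grasp point (between the pads) lies 8 mm behind it (env.tip_extent is the distance from the TCP to the fingertips, in mm); x points along the fingers, z is the direction in which the jaws open and shut, and the axes are right-handed (so a half turn about x gives the same grasp; the last joint's range is limited). The gripper opens to 95 mm and grips with 3 to 60 N. Pads are 20 mm wide; open, the fingers measure 119 mm over their backs; the gripper's body (75 mm by 180 mm) begins 59 mm behind the grasp point.
Start: joints at [-1.415, 0.491, 1.559, -0, 1.092, -0.106], TCP at [161.785, -603.715, 225.661] pointing down, gripper open.
Joint ranges: [-3.1, 3.1], [-0.84, 2.19], [0.05, 2.79], [-1.13, 4.28], [0.06, 2.93], [-2.69, 2.69]. Speed limits (rad/s): [2.22, 2.22, 2.79, 3.14, 3.14, 3.14].

## Interface

Orientations are given as [roll, pitch, yaw] about the fixed x, y, z axes, in that order (R = Rz(yaw) Ry(pitch) Rx(roll)).
In Python, from cell import status, imaging, env gives the robot as it stands. The module is installed in compiled form; this text tells all that it offers.
- The arm moves only by the tool apply_moves, never from a script. Its argument "increments" is a list of rows, each a list of 5 numbers: the closure, from 0 (fully open) to 1 (shut), then the shift along the tool's x, y, z in mm, then the turn about the tool's x in degrees. A call has 1 to 10 rows; each row shifts and turns the commanded pose from where the row before left it, along the tool's axes as they then stand; what a row does not reach is not made up. A row lasts 1/10 s, in which the tool goes at most 50 mm and 8.59 degrees, less where a joint would pass 70% of its speed; a pose out of reach is approached as far as the arm can. A call with a gripper value outside its range is refused whole. The fingers move at their own pace and stop on an object; the grip force is fixed at half the most. Time passes only in rows, so rows that do not move let the fingers close. It gives the time, the measured TCP pose, the force and the opening at its end, in the units of the state.
- status.state(): the state, without advancing time (a new reading comes with each control period).
- imaging.read_camera(name): name is "scene" or "top"; returns a dict with "pixels" (480x640x3 uint8, red, green, blue), "fovy" (degrees; the focal length in pixels is half the picture's height over the tangent of half this angle, whatever the lens; pixels are square), "cx", "cy" (the principal point, pixels), "R" (3x3) and "t" (3): a world point X has camera coordinates R X + t. Camera axes: x right, y down, z forward; pixel columns grow to the right and rows downward; lengths in mm; the calibration is good to about 2 mm. A picture is of the moment at which its call begins. There is no depth.
- env.job_done(): hands the job in, once; it reports no verdict.
The state is a dict: "t": time; "joints": joint angles; "qvel": joint speeds; "tau": joint torques, N m; "eef_pos": TCP position; "tcp_rot": TCP orientation; "ft_force": force on the tool from outside, world axes, zero at the start; "moment": the same for the moment, N m; "opening": opening from 0.0 (shut) to 1.0 (fully open).
Only numpy, scipy, OpenCV 4.12 (cv2) and the standard library are available. Lean on these libraries where they do the work, as an engineer would, in place of code of your own. Each camera call takes 0.05 s, during which the arm holds its last target. There are 200 camera calls.

## Task

Take the blue detector head off the rail and stand it upright on its jaws inside the yellow foam-lined tray: ease it sideways against its sprung jaw until the fixed hook is out from under the rail's lip, tip the hook side up clear of the rail, then unhook the jaw and carry it over. Do not wrench it against the rail, do not bump the lens and iris mounts beside it, do not drop it, and leave the other things on the table where they are.

Things in the scene. Friction and masses are not known exactly. Their poses are not given: they have to be found in the camera images.
- head: Blue detector head, body 50 (its x) x 80 (y) x 60 mm high, flat-sided, black round snout 22 mm long at +y, on a black carrier plate 76 (x) x 60 (y) x 10 mm; 0.4 to 0.65 kg. Mounted on the rail, x across the rail. Origin: centre of the plate's underside, on the rail's top while mounted; z up. Blue body spans z 10 to 70, y -40 to 40 mm. It cannot be pulled straight up, nor hinged up from the jaw side.
- hook (a point): Tip of the toe of the head's fixed hook, black, 50 mm long, under the plate's +x edge. At x 20, y 0, z -11 mm of the head. Its leg lies against the rail's +x side (inner face x 25 mm) and goes 14 mm down; the toe, 6 mm thick, reaches 5 mm under the rail's lip with 2 mm of play in height. To come out it needs the head shifted 6 to 9 mm along +x, the push kept, and the +x side tipped up.
- jaw_tip (a point): Where the toe tip of the head's sprung jaw (brass-coloured, on two pins, under the plate's -x edge, like the hook, toe 4 mm) sits when mounted: x -21, z -11 mm of the head. Its spring holds it on the rail's -x side with 6 N; it gives up to 11 mm outwards (13 N), then stops solid. Off the rail it closes 2 mm more. With the hook above the rail it unhooks by drawing the head along -x, about 20 mm past its mounted place.
- edge (a point): Point on the rail's top edge at the jaw side (rail x -25, y 0, z 40 mm), about which the head tips. At 0.32 rad (18 degrees) of tip the fixed hook's foot stands just above the rail's top. As the head tips, the jaw must give 2 to 3 mm more, so a push that has met the jaw's solid stop has to be eased by as much.
- rail: Aluminium flanged rail, 340 mm long (its y), fixed to the table by black clamping forks at its four corners. Origin: under its middle, on the table; z up. Top face 50 mm wide (x = -25 to 25) at z = 40 mm; the top flange is 6 mm thick and overhangs a 26 mm web, which makes a lip along each side (underside at z = 34 mm).
- lens: Black lens mount on a carrier like the head's (76 x 46 mm plate) on the rail beside the head, locked and aligned; lens ring 54 mm across, its top 107 mm above the table. Origin: centre of its plate's underside.
- iris: Black iris mount of the same size as the lens mount, locked on the rail on the head's other side. Origin: centre of its plate's underside.
- tray: Yellow parking tray lined with dark foam, 180 x 180 mm outside, walls 5 mm thick and 26 mm high, fixed. Origin: under its centre, on the table; the foam's top is at z = 10 mm, so the head standing there on its two jaws has its origin at z = 24 mm above the table.
- fork: Loose black clamping fork lying between robot and rail, 70 x 24 x 8 mm. Origin: centre of its underside.
- driver: Red-handled hex driver lying beyond the rail, 180 mm long. Origin: its middle, on the table.
- pedestal: Loose steel pedestal post standing on the table, 32 mm wide foot, 75 mm high. Origin: centre of its foot.
- goggles: Orange laser safety goggles, 154 mm wide. Origin: under the middle of the front.
- mouse: Black computer mouse on a pale pad, 112 x 62 mm. Origin: centre of its underside.

How it is judged (in metres and radians):
On the way:
1. the head is tipped up at least 0.2 rad on the rail, hook side up, its plate's middle still over the rail (angle between head's own z axis and vertical above 0.2 rad and x of head in the frame of rail between -0.045 and 0.045 m and y of head in the frame of rail between -0.08 and 0.08 m and z of head in the frame of rail below 0.09 m), for 0.1 s.
At the end, for the whole second after the job is handed in: The head stands in the tray, its plate's middle within 50 mm of the tray's middle along each side, resting on the foam (origin 19 to 29 mm above the tray's underside), upright within 0.1 rad, at rest and released; fork, driver, pedestal, goggles and mouse within 20 mm of where they were (x of head in the frame of tray between -0.05 and 0.05 m and y of head in the frame of tray between -0.05 and 0.05 m and z of head in the frame of tray between 0.019 and 0.029 m and angle between head's own z axis and vertical below 0.1 rad and linear speed of head below 0.02 m/s and distance of each of fork, driver, pedestal, goggles, mouse from where it was at the start of the episode below 0.02 m); the robot touches nothing.
It fails at once if the head is wrenched against the rail with more than 100 N (contact force between head and rail above 100 N).
It fails at once if the lens or iris mount is bumped with more than 5 N (contact force between any of lens, iris and anything else above 5 N).
It fails at once if the head is dropped (falls faster than 0.5 m/s, about 13 mm of free fall, out of the fingers) (contact force between head and the fingers below 0.1 N and linear speed of head above 0.5 m/s).
It fails at once if a bystander on the table is moved by more than 20 mm (distance of any of fork, driver, pedestal, goggles, mouse from where it was at the start of the episode above 0.02 m).
It also fails if it takes over 53 s, if anything falls off the work surface, if the arm or the gripper's body presses on something with over 40 N, if the wrist force passes 120 N, or if a joint passes its speed limit or range.

## Working session

There is one attempt and no reset: what is moved stays moved. The work goes in short steps, Python scripts to look and compute and a tool call to move; the robot and the scene stay as the last step left them, time stands still between calls to the robot, and variables do not carry over. Pictures are saved under pics/ and viewed, about 8 in all and at most 12, crops included, and the job is handed in when it is done.

Besides the shell and the picture viewer there is one more tool, called after "Call:" by a JSON object that holds its "name" and its "arguments", one argument or row to a line. apply_moves: Moves the arm, as the interface text tells. Its arguments: {"type":"object","properties":{"increments":{"type":"array"}},"required":["increments"]}

```bash
mkdir -p pics; cat > h.py <<'E'
import numpy as np, cv2
from cell import status, imaging, env
def snap(n,f=None):
    c=imaging.read_camera(n); im=c["pixels"][:,:,::-1].copy()
    if f: cv2.imwrite(f,im)
    return c,im
def K(c):
    f=240/np.tan(np.radians(c["fovy"])/2); return np.array([[f,0,c["cx"]],[0,f,c["cy"]],[0,0,1]])
def ray(c,uv):
    R=np.array(c["R"]);t=np.array(c["t"]); d=R.T@np.linalg.inv(K(c))@[uv[0],uv[1],1]; return -R.T@t,d/np.linalg.norm(d)
def atz(c,uv,z):
    o,d=ray(c,uv); return o+d*(z-o[2])/d[2]
def tri(c1,a,c2,b):
    o,d=ray(c1,a);p,e=ray(c2,b)
    s=np.linalg.lstsq(np.c_[d,-e],p-o,rcond=None)[0]; x=o+s[0]*d;y=p+s[1]*e
    return (x+y)/2,np.linalg.norm(x-y)
def proj(c,X):
    p=K(c)@(np.array(c["R"])@X+np.array(c["t"])); return p[:2]/p[2]
E
python3 - <<'E'
from h import *
for n in("scene","top"):
    c,im=snap(n,f"pics/{n}0.png"); print(n,c["fovy"],c["cx"],c["cy"],ray(c,(320,240)),im.shape)
print(status.state())
E
```

```text
scene 46.82876549077625 325.179505578075 235.80458733997116 (array([1449.74759708,  257.2722546 ,  806.05871267]), array([-0.71916832, -0.26472079, -0.64243274])) (480, 640, 3)
top 47.103787846712684 308.94104968601243 242.39475702913109 (array([ 450.65745889,  -15.1554223 , 1348.70582451]), array([ 0.09256311, -0.0442384 , -0.9947236 ])) (480, 640, 3)
{'t': 0.1, 'joints': array([-1.41457921e+00,  4.91485940e-01,  1.55937205e+00, -3.61488558e-05,
        1.09171530e+00, -1.05583867e-01]), 'qvel': array([ 0.00045906, -0.00274869, -0.00094079,  0.0002866 , -0.0011166 ,
       -0.00023385]), 'tau': array([ 1.94532098e-03, -6.13620687e+01, -2.58607310e+01,  6.93603465e-02,
        4.70270205e-02, -7.18676370e-05]), 'eef_pos': array([ 161.75496033, -603.49727444,  225.13413855]), 'tcp_rot': array([3.06869311, 1.56981517, 1.75971445]), 'ft_force': array([ 0.24973251,  0.4069563 , -0.8849335 ]), 'moment': array([-0.01236146,  0.03155269, -0.0222163 ]), 'opening': 1.0020043926880307}
```

View pics/scene0.png

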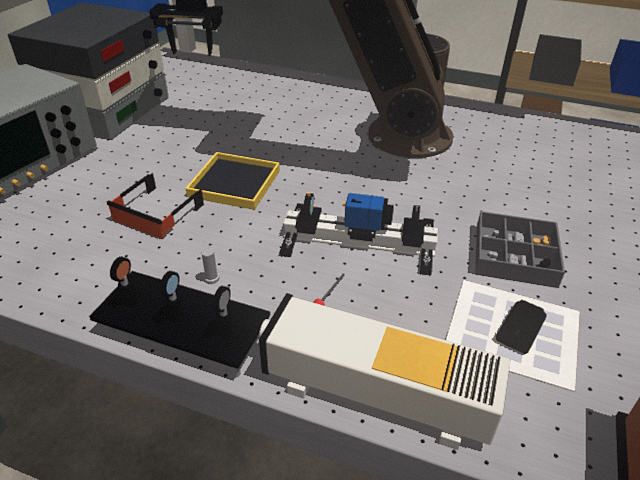

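View pics/top0.png

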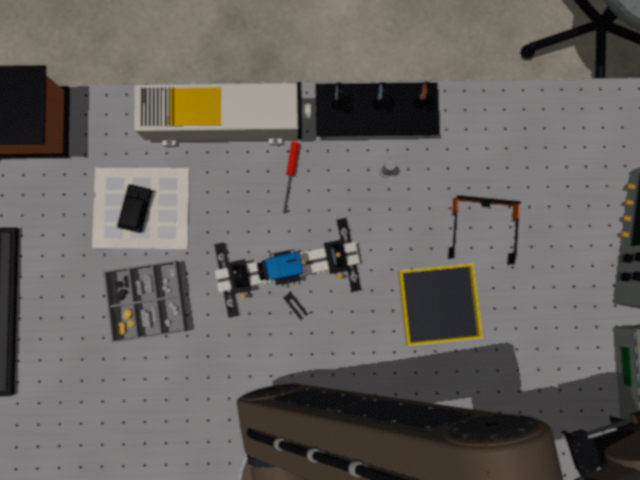

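The scene picture shows the blue head at about (366,212) between the two mounts, with the snout to the right, and the tray at (235,178). The top picture shows the head at (284,266) with the snout to the left (+y), the tray at (441,304) and the loose fork at (296,305). Next I'll take enlarged crops.

```bash
python3 - <<'E'
import cv2
a=cv2.imread("pics/top0.png")[210:330,205:365]; cv2.imwrite("pics/topc.png",cv2.resize(a,None,fx=5,fy=5,interpolation=cv2.INTER_CUBIC))
a=cv2.imread("pics/scene0.png")[180:280,275:445]; cv2.imwrite("pics/scenec.png",cv2.resize(a,None,fx=4.7,fy=4.7,interpolation=cv2.INTER_CUBIC))
E
```

```text
(no output)
```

View pics/topc.png

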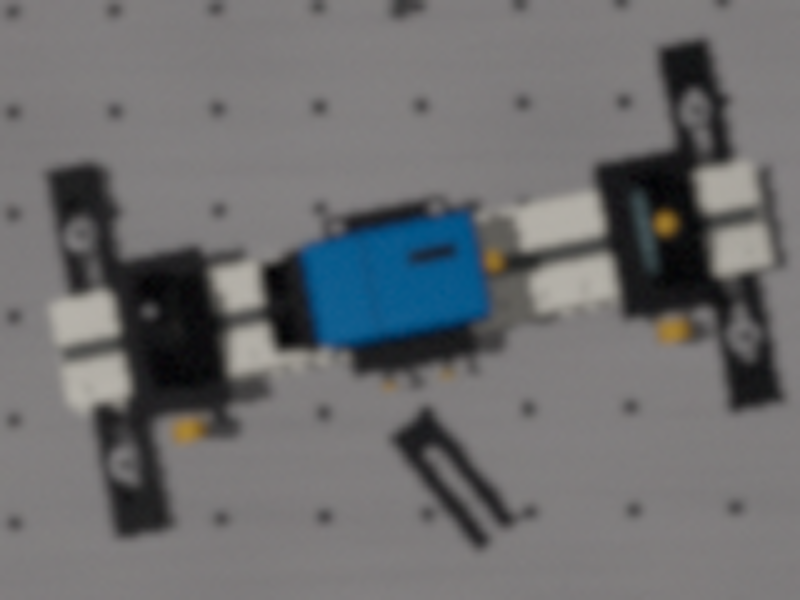

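View pics/scenec.png

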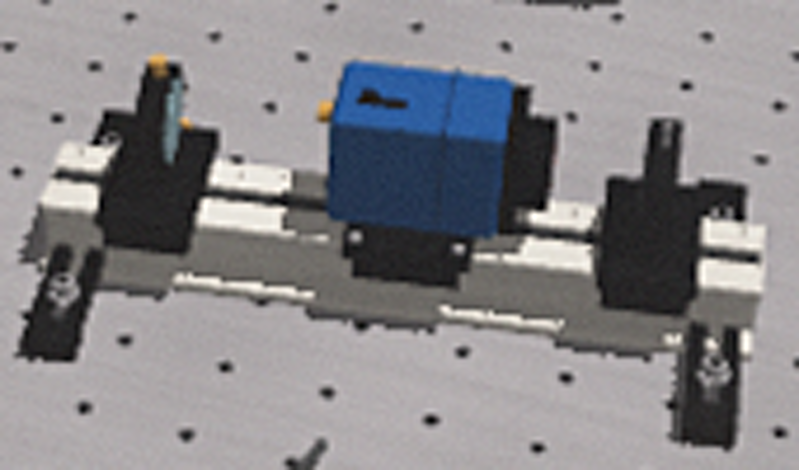

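```bash
python3 - <<'E'
from h import *
cs,_=snap("scene");ct,_=snap("top")
T=lambda p:((p[0]+.5)/5-.5+205,(p[1]+.5)/5-.5+210)
S=lambda p:((p[0]+.5)/4.7-.5+275,(p[1]+.5)/4.7-.5+180)
t=dict(fp=(302,250),fm=(472,212),nm=(490,315),np=(318,348)); s=dict(fp=(500,148),fm=(333,128),nm=(345,62),np=(512,78))
P={}
for k in t:
    P[k],e=tri(ct,T(t[k]),cs,S(s[k])); print(k,P[k].round(1),round(e,1), atz(ct,T(t[k]),110).round(1), atz(cs,S(s[k]),110).round(1))
for k,v in dict(top={k:atz(ct,T(t[k]),110) for k in t},scene={k:atz(cs,S(s[k]),110) for k in t},tri=P).items():
    c=sum(v.values())/4; y=v['fp']-v['fm']+v['np']-v['nm']; x=v['fp']-v['np']+v['fm']-v['nm']
    print(k,c.round(1),"len",np.linalg.norm(y)/2,np.linalg.norm(x)/2,"yaw by y",np.degrees(np.arctan2(-y[0],y[1])),"by x",np.degrees(np.arctan2(x[1],x[0])))
# rail ends, z=40 (top)
r=dict(lt=(50,303),lb=(68,408),rt=(757,163),rb=(775,272))
R={k:atz(ct,T(v),40) for k,v in r.items()}
for k in R: print(k,R[k].round(1))
c=sum(R.values())/4;y=R['lt']-R['rt']+R['lb']-R['rb'];print("rail",c.round(1),np.linalg.norm(y)/2,np.degrees(np.arctan2(-y[0],y[1])))
# mounts top: plate extents z~50
for n,v in dict(lensR=[(598,165),(690,150),(620,315),(715,300)],irisL=[(120,262),(200,250),(140,412),(222,398)]).items(): print(n,[atz(ct,T(p),50).round(0)[:2] for p in v])
# tray rim z=26 via top
tr=[(401,270),(474,265),(481,338),(408,345)]
Q=[atz(ct,p,26) for p in tr];print("tray",np.mean(Q,0).round(1),[q.round(0)[:2] for q in Q])
trs=[(220,153),(279,162),(259,206),(187,186)]
Q=[atz(cs,p,26) for p in trs];print("trayS",np.mean(Q,0).round(1),[q.round(0)[:2] for q in Q])
print("fork",[atz(ct,T(p),8).round(0)[:2] for p in [(428,408),(395,435),(482,548),(515,522)]])
E
```

```text
fp [524.5  54.2 101.6] 1.6 [523.8  54.5 110. ] [535.8  55.9 110. ]
fm [539.9 -21.7 102.8] 1.4 [539.6 -22.3 110. ] [549.1 -18.1 110. ]
nm [493.3 -30.2 106.4] 1.3 [493.  -29.5 110. ] [498.4 -29.4 110. ]
np [480.   46.9 108.8] 2.1 [479.7  47.9 110. ] [482.   46.3 110. ]
top [509.   12.6 110. ] len 78.42994244832266 45.86695804527674 yaw by y 10.681681076381883 by x 8.690031463483232
scene [516.3  13.7 110. ] len 76.30426653224067 53.32216831627403 yaw by y 11.193575002815967 by x 11.28291362376555
tri [509.4  12.3 104.9] len 77.82898296649024 46.55815458524718 yaw by y 10.641048414785343 by x 9.85604152602503
lt [505.  177.8  40. ]
lb [455.4 169.6  40. ]
rt [ 565.6 -159.4   40. ]
rb [ 513.3 -166.6   40. ]
rail [509.8   5.4  40. ] 341.8568548973433 9.988009115466907
lensR [array([565., -83.]), array([ 572., -127.]), array([494., -92.]), array([ 500., -137.])]
irisL [array([523., 143.]), array([528., 106.]), array([453., 135.]), array([459.,  96.])]
tray [ 413.6 -361.5   26. ] [array([ 498., -268.]), array([ 506., -446.]), array([ 332., -454.]), array([ 319., -278.])]
trayS [ 416.9 -351.2   26. ] [array([ 335., -443.]), array([ 317., -278.]), array([ 512., -242.]), array([ 503., -442.])]
fork [array([452.,   0.]), array([439.,  16.]), array([384., -25.]), array([396., -41.])]
```

Both crops are clear. In the top crop the body's top corners are at (302,250), (472,212), (490,315) and (318,348), and the snout is about as wide as the body. The plate ledge, with its screws, is at (340–437, 205–225). The scene crop agrees but gives the far edge about 10 mm further out.

The tool stays vertical, so it can't tilt the head directly. My plan:
- **Tip:** pinch the y-ends of the plate's +x ledge, so the head can pivot about that axis. Push it +x, lift it, and rest the hook on the rail's top.
- **Carry:** regrip across the body's x faces near the top, draw the head −x and carry it over.

First I'll refine the pose with a silhouette fit.

```bash
cat >> h.py <<'E'
from scipy.spatial.transform import Rotation as Ro
from scipy.optimize import minimize
def Rt(s): return Ro.from_euler("xyz",s["tcp_rot"]).as_matrix()
def hpose(p): x,y,a=p; c,s=np.cos(a),np.sin(a); return np.array([[c,-s,0],[s,c,0],[0,0,1]]),np.array([x,y,40.])
def mask(im):
    h=cv2.cvtColor(im,cv2.COLOR_BGR2HSV); return cv2.inRange(h,(95,120,40),(120,255,255))
E
python3 - <<'E'
from h import *
B=np.array([[x,y,z] for x in(-25,25) for y in(-40,40) for z in(10,70)],float)
V={}
for n,(r0,r1,c0,c1) in dict(scene=(180,250,330,410),top=(230,300,250,320)).items():
    c,im=snap(n); m=mask(im)[r0:r1,c0:c1]; V[n]=(c,cv2.resize(m,None,fx=8,fy=8,interpolation=cv2.INTER_LINEAR)>127,r0,c0)
    print(n,(m>0).sum())
def cost(p,ns):
    R,t=hpose((p[0],p[1],p[2]/100)); s=0
    for n in ns:
        c,m,r0,c0=V[n]; q=np.array([proj(c,R@b+t) for b in B]); q=((q-[c0,r0]+.5)*8-.5)
        I=np.zeros(m.shape,np.uint8); cv2.fillConvexPoly(I,cv2.convexHull(np.round(q*16).astype(np.int32)),1,shift=4)
        s+=1-(m&(I>0)).sum()/(m|(I>0)).sum()
    return s
for ns in(["top"],["scene"],["top","scene"]):
    r=minimize(cost,[510,13,18],args=(ns,),method="Nelder-Mead",options=dict(initial_simplex=[[505,10,17],[518,10,18],[510,20,19],[510,13,22]]))
    print(ns,r.x.round(1),np.degrees(r.x[2]/100).round(1),round(r.fun,3))
s=status.state();print(Rt(s).round(3), s["t"])
E
```

```text
scene 1201
top 837
['top'] [509.6  14.1  19.6] 11.2 0.069
['scene'] [508.2  11.8  21.7] 12.4 0.106
['top', 'scene'] [509.6  13.5  20.3] 11.6 0.19
[[-0.     0.966  0.259]
 [ 0.     0.259 -0.966]
 [-1.     0.    -0.   ]] 0.3
```

Call:
{"name": "apply_moves", "arguments": {
  "increments": [
    [0, 0, 0, 0, 4.7],
    [0, 0, 24.5, -27.3, 0],
    [0, 0, 24.5, -27.3, 0],
    [0, 0, 24.5, -27.3, 0],
    [0, 0, 24.5, -27.3, 0],
    [0, 0, 24.5, -27.3, 0],
    [0, 0, 24.5, -27.3, 0],
    [0, 0, 24.5, -27.3, 0],
    [0, 0, 24.5, -27.3, 0],
    [0, 0, 24.5, -27.3, 0]
  ]
}}

```text
t: 1.3
eef_pos: [335.4, -321.2, 225.8]
tcp_rot: [0.433, 1.57, -0.958]
ft_force: [0.6, -0.1, 0.2]
opening: 0.992
```

Call:
{"name": "apply_moves", "arguments": {
  "increments": [
    [0, 0, 24.5, -27.3, 0],
    [0, 0, 24.5, -27.3, 0],
    [0, 0, 24.5, -27.3, 0],
    [0, 0, 24.5, -27.3, 0],
    [0, 0, 24.5, -27.3, 0],
    [0, 0, 24.5, -27.3, 0],
    [0, 0, 24.5, -27.3, 0],
    [0, 0, 24.5, -27.3, 0],
    [0, 0, 24.5, -27.3, 0],
    [0, 0, 24.5, -27.3, 0]
  ]
}}

```text
t: 2.3
eef_pos: [527.7, -8.7, 225.7]
tcp_rot: [0.709, 1.571, -0.681]
ft_force: [0.2, -0.8, -0.6]
opening: 1.0
```

Call:
{"name": "apply_moves", "arguments": {
  "increments": [
    [0, 0, 24.5, -27.3, 0],
    [0, 0, 0, 0, 0],
    [0, 0, 0, 0, 0]
  ]
}}

```text
t: 2.6
eef_pos: [546.1, 21.6, 225.3]
tcp_rot: [-1.488, 1.57, -2.877]
ft_force: [-0.4, -0.1, 0.2]
opening: 1.001
```

Call:
{"name": "apply_moves", "arguments": {
  "increments": [
    [0, 30, 0, 0, 0],
    [0, 30, 0, 0, 0],
    [0, 30, 0, 0, 0],
    [0, 30, 0, 0, 0],
    [0, 30, 0, 0, 0],
    [0, 0, 0, 0, 0],
    [0, 0, 0, 0, 0]
  ]
}}

```text
t: 3.3
eef_pos: [546.2, 20.3, 76.1]
tcp_rot: [-1.571, 1.57, -2.963]
ft_force: [0.7, 0.4, 0.3]
opening: 1.001
```

```bash
python3 - <<'E'
from h import *
c,im=snap("scene"); s=status.state(); print(s["eef_pos"])
a=im[120:270,265:465]; cv2.imwrite("pics/s1.png",cv2.resize(a,None,fx=4,fy=4,interpolation=cv2.INTER_CUBIC))
R=Rt(s)
for z in(-48,48): print(((proj(c,s["eef_pos"]+R@[11,0,z])-[265,120])*4).round())
E
```

```text
[546.64122307  20.49032178  76.87783834]
[477. 438.]
[300. 416.]
```

View pics/s1.png

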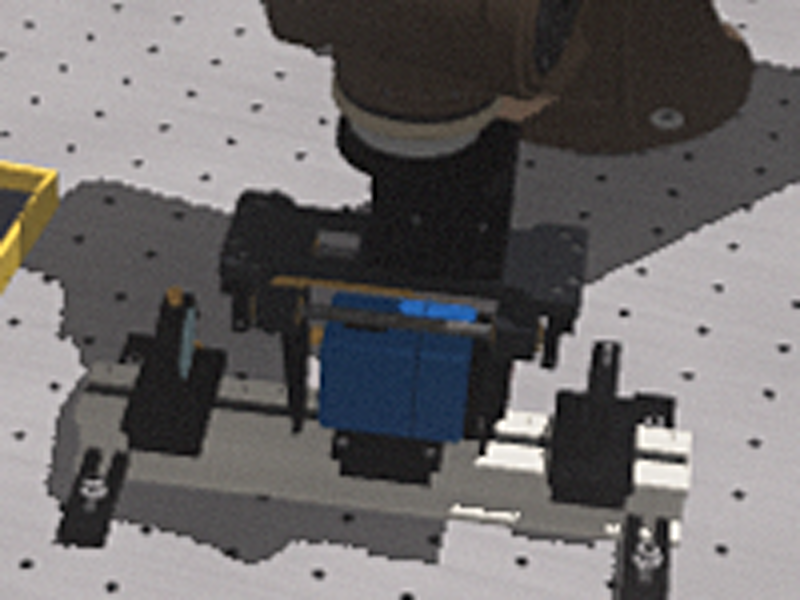

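The crop shows the fingertips at (297,430) and (487,440), on either side of the plate ledge (335–440 at row 460). I'll lower and close.

Call:
{"name": "apply_moves", "arguments": {
  "increments": [
    [0, 7, 0, 0, 0],
    [0, 7, 0, 0, 0],
    [0, 7, 0, 0, 0],
    [0, 7, 0, 0, 0],
    [0, 0, 0, 0, 0],
    [0, 0, 0, 0, 0]
  ]
}}

```text
t: 3.95
eef_pos: [546.2, 21.1, 47.4]
tcp_rot: [-1.622, 1.57, -3.013]
ft_force: [-0.9, -0.1, -0.4]
opening: 1.001
```

Call:
{"name": "apply_moves", "arguments": {
  "increments": [
    [1, 0, 0, 0, 0],
    [1, 0, 0, 0, 0],
    [1, 0, 0, 0, 0],
    [1, 0, 0, 0, 0],
    [1, 0, 0, 0, 0],
    [1, 0, 0, 0, 0]
  ]
}}

```text
t: 4.55
eef_pos: [547.2, 20.4, 47.9]
tcp_rot: [0.982, 1.568, -0.409]
ft_force: [2.7, -6.2, 0.1]
opening: 0.626
```

Call:
{"name": "apply_moves", "arguments": {
  "increments": [
    [1, 0, 2, 0, 0],
    [1, 0, 2, 0, 0],
    [1, 0, 2, 0, 0],
    [1, 0, 2, 0, 0],
    [1, 0, 0, 0, 0],
    [1, 0, 0, 0, 0]
  ]
}}

```text
t: 5.15
eef_pos: [550.4, 21.9, 47.3]
tcp_rot: [-1.676, 1.562, -3.066]
ft_force: [-15.5, -9.5, 10.5]
opening: 0.624
```

```bash
cat > st.py <<'E'
from h import *
# averaged state (camera calls let readings refresh); print head-frame coordinates
A=[]
for i in range(4):
    imaging.read_camera("scene"); A.append(status.state())
p=np.mean([a["eef_pos"] for a in A],0); f=np.mean([a["ft_force"] for a in A],0); m=np.mean([a["moment"] for a in A],0)
R,t=hpose((509.3,13.3,np.radians(10.3)))
print("t",A[-1]["t"],"pos",p.round(1),"railframe",(R.T@(p-t)).round(1),"f_rail",(R.T@f).round(1),"m_rail",(R.T@m).round(2),"open",round(A[-1]["opening"]*95,1)); print(Rt(A[-1]).round(3).tolist())
E
python3 st.py
```

```text
t 5.35 pos [550.4  21.9  47.3] railframe [41.9  1.1  7.3] f_rail [-17.4  -5.5  10.6] m_rail [-0.97  3.27  0.15] open 59.6
[[-0.009, 0.984, 0.18], [-0.001, 0.18, -0.984], [-1.0, -0.009, -0.001]]
```

Call:
{"name": "apply_moves", "arguments": {
  "increments": [
    [1, -1, 1, 0, 0],
    [1, 0, 1, 0, 0],
    [1, 0, 1, 0, 0],
    [1, 0, 0, 0, 0],
    [1, 0, 0, 0, 0]
  ]
}}

```text
t: 5.85
eef_pos: [554.2, 22.6, 47.6]
tcp_rot: [-1.687, 1.564, -3.077]
ft_force: [-10.0, -5.9, -3.5]
opening: 0.626
```

```bash
python3 st.py
```

```text
t 6.05 pos [554.2  22.6  47.6] railframe [45.8  1.1  7.6] f_rail [-10.3  -4.3  -2.9] m_rail [-0.87  1.9   0.13] open 59.0
[[-0.007, 0.984, 0.179], [-0.0, 0.179, -0.984], [-1.0, -0.007, -0.001]]
```

Call:
{"name": "apply_moves", "arguments": {
  "increments": [
    [1, -1.5, 0, 0, 0],
    [1, -1.5, 0, 0, 0],
    [1, -1.5, 0, 0, 0],
    [1, -1.5, 0, 0, 0],
    [1, 0, 0, 0, 0]
  ]
}}

```text
t: 6.55
eef_pos: [554.0, 22.7, 53.3]
tcp_rot: [-1.707, 1.563, -3.098]
ft_force: [-9.0, -6.1, -7.6]
opening: 0.626
```

```bash
python3 st.py
```

```text
t 6.75 pos [554.   22.6  53.2] railframe [45.6  1.2 13.2] f_rail [-10.2  -4.1  -7. ] m_rail [-0.78  1.7   0.09] open 59.4
[[-0.008, 0.984, 0.179], [-0.0, 0.179, -0.984], [-1.0, -0.008, -0.001]]
```

Call:
{"name": "apply_moves", "arguments": {
  "increments": [
    [1, -1.5, -0.2, 0, 0],
    [1, -1.5, -0.3, 0, 0],
    [1, -1.5, -0.3, 0, 0],
    [1, -1.5, -0.3, 0, 0],
    [1, -1.5, -0.3, 0, 0],
    [1, 0, 0, 0, 0]
  ]
}}

```text
t: 7.35
eef_pos: [552.6, 22.5, 60.8]
tcp_rot: [-1.721, 1.563, -3.112]
ft_force: [-9.9, -4.9, -7.6]
opening: 0.624
```

```bash
python3 st.py; python3 - <<'E'
from h import *
c,im=snap("scene")
a=im[150:250,320:440]; cv2.imwrite("pics/s2.png",cv2.resize(a,None,fx=6,fy=6,interpolation=cv2.INTER_CUBIC))
E
```

```text
t 7.55 pos [552.6  22.5  60.7] railframe [44.3  1.3 20.7] f_rail [-10.2  -3.9  -7.8] m_rail [-0.62  1.6   0.05] open 59.3
[[-0.008, 0.984, 0.179], [-0.0, 0.179, -0.984], [-1.0, -0.008, -0.001]]
```

View pics/s2.png

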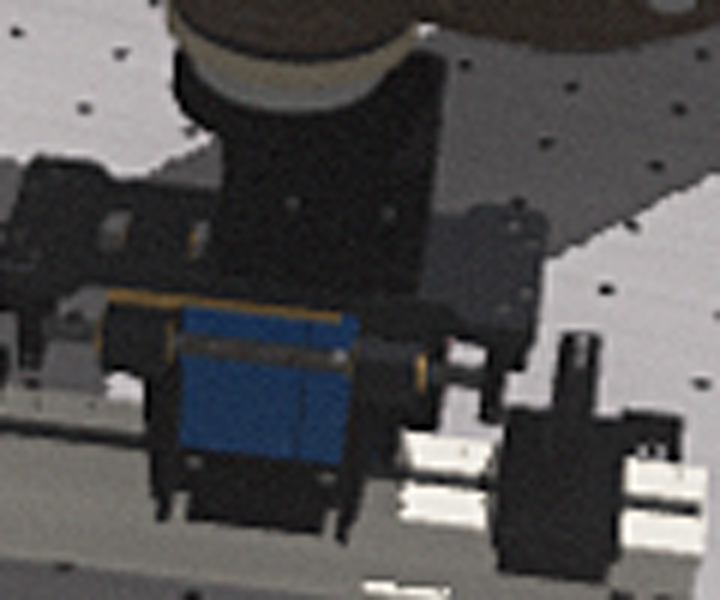

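The crop shows the head still held, with its hook side risen: the plate is at rows 460–530 and the fingertips are at (165,515) and (345,535). I'll keep lifting along the arc.

Call:
{"name": "apply_moves", "arguments": {
  "increments": [
    [1, -1.5, -0.4, 0, 0],
    [1, -1.5, -0.4, 0, 0],
    [1, -1.5, -0.5, 0, 0],
    [1, -1.5, -0.5, 0, 0],
    [1, -1.5, -0.5, 0, 0],
    [1, -1.5, -0.5, 0, 0],
    [1, -1, -0.4, 0, 0],
    [1, 0, 0, 0, 0]
  ]
}}

```text
t: 8.4
eef_pos: [549.5, 22.0, 70.7]
tcp_rot: [-1.74, 1.563, -3.131]
ft_force: [-8.7, -5.9, -8.9]
opening: 0.625
```

```bash
python3 st.py
```

```text
t 8.6 pos [549.5  22.   70.6] railframe [41.1  1.4 30.6] f_rail [-9.4 -2.4 -9.3] m_rail [-0.48  1.48 -0.  ] open 59.0
[[-0.008, 0.984, 0.179], [-0.0, 0.179, -0.984], [-1.0, -0.008, -0.001]]
```

Call:
{"name": "apply_moves", "arguments": {
  "increments": [
    [1, 0.3, -1.5, 0, 0],
    [1, 0.5, -1.5, 0, 0],
    [1, 0.5, -1.5, 0, 0],
    [1, 0.5, -1.5, 0, 0],
    [1, 0.5, -1.5, 0, 0],
    [1, 0.5, -1.5, 0, 0],
    [1, 0.5, -1.5, 0, 0],
    [1, 0, 0, 0, 0]
  ]
}}

```text
t: 9.4
eef_pos: [540.9, 20.3, 68.1]
tcp_rot: [-1.763, 1.568, 3.129]
ft_force: [-5.0, -2.2, -6.7]
opening: 0.624
```

```bash
python3 st.py
```

```text
t 9.6 pos [541.5  20.4  68.4] railframe [32.9  1.2 28.4] f_rail [-5.1 -0.5 -7.5] m_rail [-0.09  0.7  -0.07] open 58.9
[[-0.002, 0.984, 0.179], [0.0, 0.179, -0.984], [-1.0, -0.001, -0.0]]
```

Call:
{"name": "apply_moves", "arguments": {
  "increments": [
    [1, 0.5, -1.5, 0, 0],
    [1, 0.5, -1.5, 0, 0],
    [1, 0.5, -1, 0, 0],
    [1, 1, 0, 0, 0],
    [1, 0, 0, 0, 0]
  ]
}}

```text
t: 10.1
eef_pos: [538.9, 19.6, 66.6]
tcp_rot: [1.256, 1.569, -0.135]
ft_force: [1.2, -0.4, -3.3]
opening: 0.628
```

```bash
python3 st.py
```

```text
t 10.3 pos [538.6  19.6  66.5] railframe [30.   1.  26.5] f_rail [ 0.5 -0.2 -2.5] m_rail [-0.03 -0.21 -0.  ] open 59.2
[[0.001, 0.984, 0.179], [-0.0, 0.179, -0.984], [-1.0, 0.001, 0.0]]
```

Call:
{"name": "apply_moves", "arguments": {
  "increments": [
    [1, 0.7, 0, 0, 0],
    [1, 0.7, 0, 0, 0],
    [1, 0.6, 0, 0, 0],
    [1, 0, 0, 0, 0]
  ]
}}

```text
t: 10.7
eef_pos: [539.0, 19.6, 65.5]
tcp_rot: [1.313, 1.569, -0.079]
ft_force: [-1.3, 0.6, 12.6]
opening: 0.621
```

```bash
python3 st.py; python3 - <<'E'
from h import *
c,im=snap("scene")
a=im[150:250,320:440]; cv2.imwrite("pics/s3.png",cv2.resize(a,None,fx=6,fy=6,interpolation=cv2.INTER_CUBIC))
E
```

```text
t 10.9 pos [539.   19.7  65.5] railframe [30.3  0.9 25.5] f_rail [-0.8  0.7 11.9] m_rail [ 0.34  0.16 -0.01] open 59.5
[[0.002, 0.984, 0.179], [-0.0, 0.179, -0.984], [-1.0, 0.002, 0.001]]
```

View pics/s3.png

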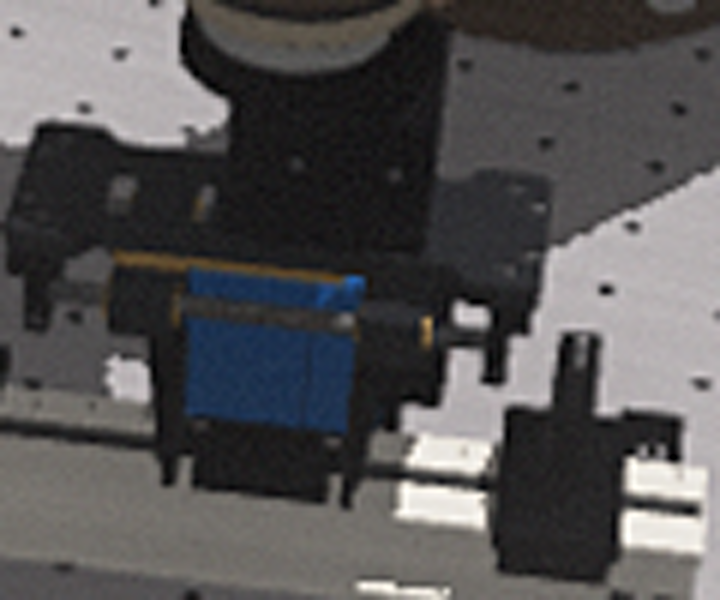

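The crop shows the head tipped with its hook bottom at row ~490, over the rail. The 12 N upward reaction says the hook foot is standing on the rail's top. I'll ease off 0.7 mm and release.

Call:
{"name": "apply_moves", "arguments": {
  "increments": [
    [1, -0.7, 0, 0, 0],
    [1, 0, 0, 0, 0],
    [0.8, 0, 0, 0, 0],
    [0.6, 0, 0, 0, 0],
    [0.3, 0, 0, 0, 0],
    [0, 0, 0, 0, 0],
    [0, 0, 0, 0, 0],
    [0, 0, 0, 0, 0]
  ]
}}

```text
t: 11.75
eef_pos: [538.2, 19.7, 64.9]
tcp_rot: [-1.609, 1.57, -3.0]
ft_force: [0.8, 0.1, -0.1]
opening: 0.895
```

Call:
{"name": "apply_moves", "arguments": {
  "increments": [
    [0, 0, 4, 0, 0],
    [0, -10, 4, 0, 0],
    [0, -25, 0, 0, 0],
    [0, -30, 0, 0, 0],
    [0, -30, 0, 0, 0],
    [0, -25, 0, 0, 0],
    [0, 0, 0, 0, 0]
  ]
}}

```text
t: 12.45
eef_pos: [547.7, 21.1, 188.9]
tcp_rot: [1.291, 1.565, -0.1]
ft_force: [0.3, -0.3, 0.0]
opening: 0.999
```

```bash
python3 st.py; python3 - <<'E'
from h import *
out=[]
for n,(r0,r1,c0,c1) in dict(scene=(170,260,310,430),top=(225,300,240,330)).items():
    c,im=snap(n); m=mask(im); print(n,(m[r0:r1,c0:c1]>0).sum())
    out.append(cv2.resize(im[r0:r1,c0:c1],(600,int(600*(r1-r0)/(c1-c0))),interpolation=cv2.INTER_CUBIC)[:450])
a=np.hstack([cv2.resize(o,(400,int(o.shape[0]*400/600)))[:270] if 1 else o for o in [cv2.copyMakeBorder(o,0,450-min(450,o.shape[0]),0,0,0) if o.shape[0]<450 else o for o in out]])
cv2.imwrite("pics/s4.png",a); print(a.shape)
E
```

```text
t 12.65 pos [546.3  21.1 185.5] railframe [ 37.8   1.1 145.5] f_rail [-0.4 -0.2 -0.1] m_rail [ 0.03 -0.01 -0.02] open 95.1
[[-0.001, 0.984, 0.179], [-0.0, 0.179, -0.984], [-1.0, -0.001, -0.0]]
scene 1136
top 0
(270, 800, 3)
```

View pics/s4.png

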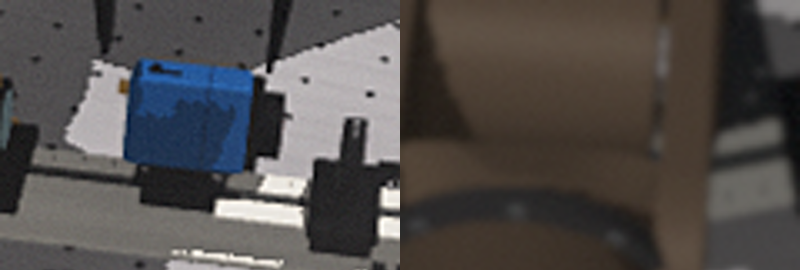

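The picture shows the head alone on the rail and still tipped: a foreshortened top face at rows 60–85 and a tall front face. The fingers are clear above it. I'll fit its tilt and shift from the silhouette.

```bash
python3 - <<'E'
from h import *
B=np.array([[x,y,z] for x in(-25,25) for y in(-40,40) for z in(10,70)],float)
R,t=hpose((509.3,13.3,np.radians(10.3)))
def tip(h,s,th):
    v=np.array([h[0]+25+s,h[2]]); c,q=np.cos(th),np.sin(th)
    return np.array([-25+c*v[0]-q*v[1],h[1],q*v[0]+c*v[1]])
c,im=snap("scene"); r0,r1,c0,c1=170,260,310,430
m=cv2.resize(mask(im)[r0:r1,c0:c1],None,fx=8,fy=8)>127
def cost(p):
    s,y,th=p[0],p[1],p[2]/50
    q=np.array([proj(c,R@(tip(b,s,th)+[0,y,0])+t) for b in B]); q=((q-[c0,r0]+.5)*8-.5)
    I=np.zeros(m.shape,np.uint8); cv2.fillConvexPoly(I,cv2.convexHull(np.round(q*16).astype(np.int32)),1,shift=4)
    return 1-(m&(I>0)).sum()/(m|(I>0)).sum()
b=min((minimize(cost,x0,method="Nelder-Mead",options=dict(initial_simplex=np.array(x0)+[[0,0,0],[6,0,0],[0,6,0],[0,0,5]])) for x0 in ([-4,0,16],[-8,2,12],[-2,-3,18])),key=lambda r:r.fun)
s,y,th=b.x[0],b.x[1],b.x[2]/50; print("free fit s,y,th",s,y,th,b.fun)
for s in(s,-4): 
    th=np.arctan2(14,45+s); print(s,th,[tip(np.array(h),s,th).round(1) for h in([-25,0,70],[25,0,70],[25,0,50],[-25,0,50],[20,0,-14],[-21,0,-11])])
E
```

```text
free fit s,y,th 6.10552952195915 2.688190968494955 0.4318136957340157 0.05768780106756932
6.10552952195915 0.26738322335926196 [array([-37.6,   0. ,  69.1]), array([10.6,  0. , 82.3]), array([15.9,  0. , 63. ]), array([-32.3,   0. ,  49.8]), array([28.,  0.,  0.]), array([-12.3,   0. ,  -7.9])]
-4 0.3290496948403394 [array([-51.4,   0. ,  65. ]), array([-4.1,  0. , 81.1]), array([ 2.4,  0. , 62.2]), array([-44.9,   0. ,  46. ]), array([18.3,  0. ,  0. ]), array([-21.4,   0. , -10.4])]
```

```bash
python3 - <<'E'
from h import *
s=status.state(); print(s["joints"].round(2), s["t"])
E
```

```text
[-0.08  0.43  1.8  -0.    0.91  1.31] 12.8
```

Call:
{"name": "apply_moves", "arguments": {
  "increments": [
    [0, 0, 0, 0, -8.5],
    [0, 0, 0, 0, -8.5],
    [0, 0, 0, 0, -8.5],
    [0, 0, 0, 0, -8.5],
    [0, 0, 0, 0, -8.5],
    [0, 0, 0, 0, -8.5],
    [0, 0, 0, 0, -8.5],
    [0, 0, 0, 0, -8.5],
    [0, 0, 0, 0, -8.5],
    [0, 0, 0, 0, -8.5]
  ]
}}

```text
t: 13.8
eef_pos: [546.0, 21.1, 184.4]
tcp_rot: [3.027, 1.57, 3.125]
ft_force: [-0.7, 0.7, 0.0]
opening: 0.999
```

Call:
{"name": "apply_moves", "arguments": {
  "increments": [
    [0, 0, 0, 0, -5],
    [0, 0, 2, -20, 0],
    [0, 0, 0, -20, 0],
    [0, 0, 0, -19, 0],
    [0, 20, 0, 0, 0],
    [0, 20, 0, 0, 0],
    [0, 12, 0, 0, 0],
    [0, 0, 0, 0, 0],
    [0, 0, 0, 0, 0]
  ]
}}

```text
t: 14.7
eef_pos: [487.8, 12.5, 132.9]
tcp_rot: [2.963, 1.57, -3.141]
ft_force: [-0.5, 0.5, -0.0]
opening: 0.998
```

```bash
python3 st.py; python3 - <<'E'
from h import *
c,im=snap("scene")
a=im[130:260,300:460]; cv2.imwrite("pics/s5.png",cv2.resize(a,None,fx=5,fy=4.6,interpolation=cv2.INTER_CUBIC))
E
```

```text
t 14.9 pos [488.   12.5 133.5] railframe [-21.1   3.   93.5] f_rail [ 0.3 -0.1  0.3] m_rail [-0.04 -0.1  -0.02] open 95.0
[[0.001, -0.179, 0.984], [-0.0, 0.984, 0.179], [-1.0, -0.0, 0.001]]
```

View pics/s5.png

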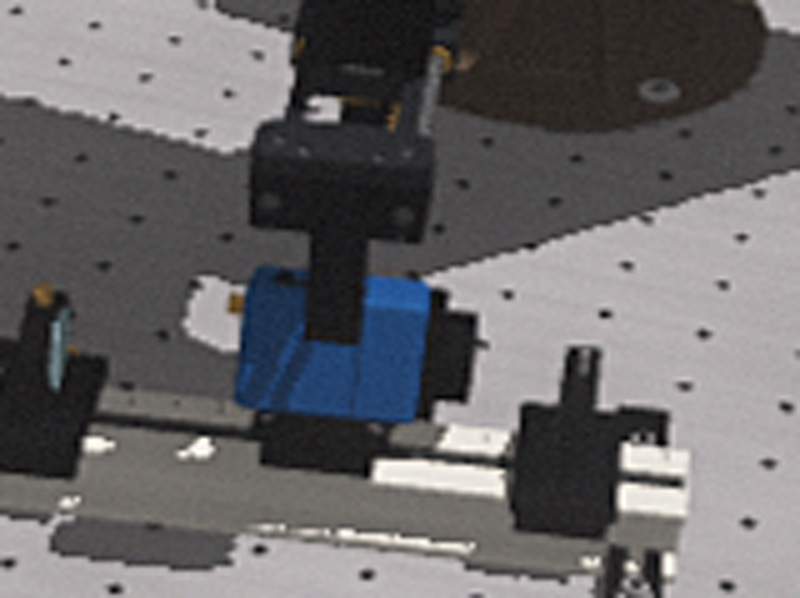

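The picture shows the +x finger centred over the body, with its tip at (335,340) and the body at columns 245–425. I'll lower and close.

Call:
{"name": "apply_moves", "arguments": {
  "increments": [
    [0, 10, 0, 0, 0],
    [0, 10, 0, 0, 0],
    [0, 10, 0, 0, 0],
    [0.3, 0, 0, 0, 0],
    [0.35, 0, 0, 0, 0],
    [0.35, 0, 0, 0, 0],
    [0.35, 0, 0, 0, 0],
    [0.35, 0, 0, 0, 0]
  ]
}}

```text
t: 15.75
eef_pos: [486.3, 12.5, 103.2]
tcp_rot: [3.016, 1.567, -3.086]
ft_force: [-10.2, -4.0, 8.1]
opening: 0.669
```

```bash
python3 st.py
```

```text
t 15.95 pos [485.7  12.4 103.1] railframe [-23.4   3.3  63.1] f_rail [-10.8  -1.2   9. ] m_rail [-0.34  2.11  0.09] open 62.0
[[-0.005, -0.179, 0.984], [-0.0, 0.984, 0.179], [-1.0, 0.001, -0.005]]
```

Call:
{"name": "apply_moves", "arguments": {
  "increments": [
    [0.35, 0, 0, -2, 0],
    [0.35, 0, 0, -2, 0],
    [0.35, 0, 0, 0, 0]
  ]
}}

```text
t: 16.25
eef_pos: [483.9, 11.7, 103.2]
tcp_rot: [-0.312, 1.57, -0.133]
ft_force: [0.2, -0.6, 0.7]
opening: 0.647
```

```bash
python3 st.py
```

```text
t 16.45 pos [484.1  11.8 103.1] railframe [-25.1   3.   63.1] f_rail [ 0.  -0.2  0. ] m_rail [-0.05 -0.13 -0.02] open 61.5
[[0.0, -0.179, 0.984], [-0.0, 0.984, 0.179], [-1.0, -0.0, 0.0]]
```

Call:
{"name": "apply_moves", "arguments": {
  "increments": [
    [0.4, 0, 0, 0, 0],
    [0.45, 0, 0, 0, 0],
    [1, 0, 0, 0, 0],
    [1, 0, 0, 0, 0],
    [1, 0, 0, 0, 0],
    [1, 0, 0, 0, 0]
  ]
}}

```text
t: 17.05
eef_pos: [482.8, 11.7, 102.9]
tcp_rot: [3.027, 1.568, -3.076]
ft_force: [-4.6, -2.0, 4.1]
opening: 0.587
```

```bash
python3 st.py
```

```text
t 17.25 pos [482.8  11.7 102.9] railframe [-26.4   3.2  62.9] f_rail [-5.3 -0.9  4.8] m_rail [-0.24  1.04  0.07] open 56.4
[[-0.003, -0.179, 0.984], [-0.0, 0.984, 0.179], [-1.0, 0.0, -0.003]]
```

Call:
{"name": "apply_moves", "arguments": {
  "increments": [
    [1, 0, 0, -2, 0],
    [1, -0.3, 0, -2, 0],
    [1, -0.3, 0, -2, 0],
    [1, -0.3, 0, -2, 0],
    [1, 0, 0, 0, 0]
  ]
}}

```text
t: 17.75
eef_pos: [475.6, 10.3, 103.8]
tcp_rot: [3.025, 1.57, -3.078]
ft_force: [0.7, 0.3, -5.5]
opening: 0.583
```

```bash
python3 st.py
```

```text
t 17.95 pos [475.9  10.3 103.9] railframe [-33.3   3.   63.9] f_rail [ 0.5 -0.2 -5.5] m_rail [-0.08 -0.09  0.01] open 55.4
[[0.0, -0.179, 0.984], [-0.0, 0.984, 0.179], [-1.0, -0.0, 0.0]]
```

Call:
{"name": "apply_moves", "arguments": {
  "increments": [
    [1, -0.3, 0, -2, 0],
    [1, -0.3, 0, -2, 0],
    [1, -0.3, 0, -2, 0],
    [1, -0.3, 0, -2, 0],
    [1, -0.3, 0, -2, 0],
    [1, -0.3, 0, -2, 0],
    [1, -0.3, 0, -2, 0],
    [1, 0, 0, 0, 0]
  ]
}}

```text
t: 18.75
eef_pos: [461.9, 7.8, 106.1]
tcp_rot: [-2.522, 1.571, -2.343]
ft_force: [0.2, -0.8, -4.9]
opening: 0.588
```

```bash
python3 st.py
```

```text
t 18.95 pos [462.2   7.8 106. ] railframe [-47.3   3.   66. ] f_rail [-0.1  0.2 -5.3] m_rail [-0.04 -0.1  -0.  ] open 55.8
[[0.0, -0.179, 0.984], [-0.0, 0.984, 0.179], [-1.0, -0.0, 0.0]]
```

Call:
{"name": "apply_moves", "arguments": {
  "increments": [
    [1, -2, 0, 0, 0],
    [1, -2, 0, 0, 0],
    [1, -3, 0, 0, 0],
    [1, -4, 0, 0, 0],
    [1, -4, 0, 0, 0],
    [1, -5, 0, 0, 0],
    [1, 0, 0, 0, 0]
  ]
}}

```text
t: 19.65
eef_pos: [462.5, 7.8, 126.7]
tcp_rot: [-0.371, 1.57, -0.192]
ft_force: [-0.2, -0.7, -5.4]
opening: 0.586
```

```bash
python3 st.py; python3 - <<'E'
from h import *
c,im=snap("scene")
a=im[120:250,290:450]; cv2.imwrite("pics/s6.png",cv2.resize(a,None,fx=5,fy=4.6,interpolation=cv2.INTER_CUBIC))
E
```

```text
t 19.85 pos [462.2   7.8 126.1] railframe [-47.3   3.1  86.1] f_rail [-0.2 -0.  -5.7] m_rail [-0.06 -0.06  0.  ] open 55.7
[[-0.0, -0.179, 0.984], [-0.0, 0.984, 0.179], [-1.0, -0.0, -0.0]]
```

View pics/s6.png

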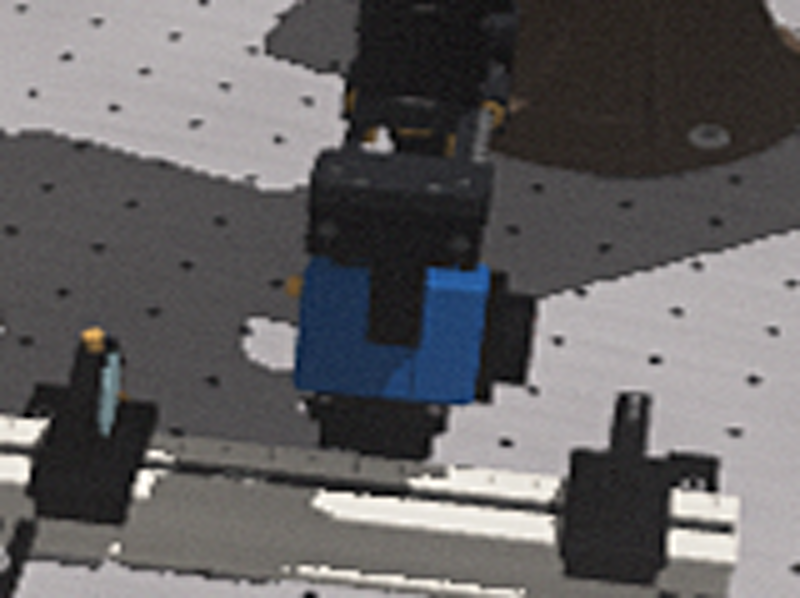

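The crop shows the head clear above the rail and held between the fingers, with its plate at (375,425) over the rail's far side. The mounts are untouched and the force is the weight alone, 5.5 N. I'll lift and carry it to the tray.

Call:
{"name": "apply_moves", "arguments": {
  "increments": [
    [1, -6, 0, 0, 0],
    [1, -12, 0, 0, 0],
    [1, -18, 0, 0, 0],
    [1, -18, 0, 0, 0],
    [1, -12, -4, -2, 0],
    [1, -4, -10, -4, 0],
    [1, 0, -18, -6, 0],
    [1, 0, -25, -8, 0],
    [1, 0, -25, -8, 0],
    [1, 0, -25, -8, 0]
  ]
}}

```text
t: 20.9
eef_pos: [445.2, -105.2, 195.7]
tcp_rot: [2.811, 1.57, 2.99]
ft_force: [0.6, -0.7, -5.6]
opening: 0.587
```

Call:
{"name": "apply_moves", "arguments": {
  "increments": [
    [1, 0, -25, -8, 0],
    [1, 0, -25, -8, 0],
    [1, 0, -25, -8, 0],
    [1, 0, -25, -9, 0],
    [1, 0, -25, -9, 0],
    [1, 0, -25, -9, 0],
    [1, 0, -25, -9, 0],
    [1, 0, -25, -10, 0],
    [1, 0, -16, -8, 0],
    [1, 0, -10, -6, 0]
  ]
}}

```text
t: 21.9
eef_pos: [402.7, -342.7, 195.5]
tcp_rot: [2.358, 1.57, 2.537]
ft_force: [-0.1, 0.1, -6.0]
opening: 0.586
```

Call:
{"name": "apply_moves", "arguments": {
  "increments": [
    [1, 0, -8, -6, 0],
    [1, 0, -6, -4, 0],
    [1, 0, 0, 0, 0]
  ]
}}

```text
t: 22.2
eef_pos: [396.0, -357.2, 196.0]
tcp_rot: [-2.761, 1.571, -2.581]
ft_force: [0.6, 0.8, -5.3]
opening: 0.586
```

```bash
python3 st.py; python3 - <<'E'
from h import *
c,im=snap("scene"); d,im2=snap("top")
print(proj(c,np.array([413,-361,10.])),proj(d,np.array([413,-361,10.])))
a=im[60:220,160:320]; b=im2[220:380,370:530]
cv2.imwrite("pics/s7.png",np.hstack([cv2.resize(x,(400,400),interpolation=cv2.INTER_CUBIC) for x in(a,b)]))
E
```

```text
t 22.4 pos [ 396.4 -356.4  196. ] railframe [-177.2 -343.5  156. ] f_rail [ 0.1  0.2 -5.2] m_rail [-0.07 -0.05  0.  ] open 56.1
[[0.0, -0.179, 0.984], [0.0, 0.984, 0.179], [-1.0, 0.0, 0.0]]
[234.15059586 179.36520927] [439.13705473 304.39443285]
```

View pics/s7.png

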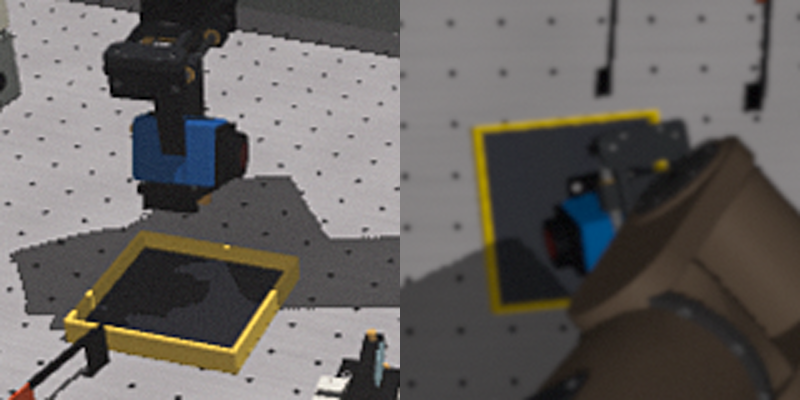

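The left half shows the head held above the tray, with its plate at (170,195). The right half (top view) shows it over the middle of the tray. I'll lower it.

Call:
{"name": "apply_moves", "arguments": {
  "increments": [
    [1, 10, 0, 0, 0],
    [1, 20, 0, 0, 0],
    [1, 20, 0, 0, 0],
    [1, 15, 0, 0, 0],
    [1, 10, 0, 0, 0],
    [1, 5, 0, 0, 0],
    [1, 3, 0, 0, 0],
    [1, 2, 0, 0, 0],
    [1, 2, 0, 0, 0],
    [1, 0, 0, 0, 0]
  ]
}}

```text
t: 23.5
eef_pos: [396.4, -356.9, 109.2]
tcp_rot: [-1.103, 1.57, -0.923]
ft_force: [-0.7, -0.8, -4.9]
opening: 0.588
```

Call:
{"name": "apply_moves", "arguments": {
  "increments": [
    [1, 2, 0, 0, 0],
    [1, 2, 0, 0, 0],
    [1, 2, 0, 0, 0],
    [1, 2, 0, 0, 0],
    [1, 0, 0, 0, 0]
  ]
}}

```text
t: 24.0
eef_pos: [396.2, -356.7, 100.7]
tcp_rot: [2.216, 1.57, 2.396]
ft_force: [0.2, 0.1, -4.6]
opening: 0.587
```

Call:
{"name": "apply_moves", "arguments": {
  "increments": [
    [1, 2, 0, 0, 0],
    [1, 2, 0, 0, 0],
    [1, 2, 0, 0, 0],
    [1, 0, 0, 0, 0]
  ]
}}

```text
t: 24.4
eef_pos: [396.2, -356.7, 94.7]
tcp_rot: [2.253, 1.57, 2.432]
ft_force: [-0.4, -0.1, -6.0]
opening: 0.584
```

Call:
{"name": "apply_moves", "arguments": {
  "increments": [
    [1, 1, 0, 0, 0],
    [1, 1, 0, 0, 0],
    [1, 1, 0, 0, 0],
    [1, 0, 0, 0, 0]
  ]
}}

```text
t: 24.8
eef_pos: [396.3, -356.7, 91.9]
tcp_rot: [2.31, 1.571, 2.49]
ft_force: [-0.3, 0.9, -6.0]
opening: 0.587
```

Call:
{"name": "apply_moves", "arguments": {
  "increments": [
    [1, 1, 0, 0, 0],
    [1, 1, 0, 0, 0],
    [1, 1, 0, 0, 0],
    [1, 0, 0, 0, 0]
  ]
}}

```text
t: 25.2
eef_pos: [396.7, -357.3, 90.0]
tcp_rot: [-1.149, 1.569, -0.969]
ft_force: [-1.7, 1.7, 6.2]
opening: 0.585
```

Call:
{"name": "apply_moves", "arguments": {
  "increments": [
    [1, 1, 0, 0, 0],
    [1, 1, 0, 0, 0],
    [1, 1, 0, 0, 0],
    [1, 0, 0, 0, 0]
  ]
}}

```text
t: 25.6
eef_pos: [397.9, -358.1, 88.8]
tcp_rot: [-0.966, 1.564, -0.786]
ft_force: [2.0, 3.8, 26.2]
opening: 0.586
```

Call:
{"name": "apply_moves", "arguments": {
  "increments": [
    [1, -1, 0, 0, 0],
    [1, -1, 0, 0, 0],
    [1, 0, 0, 0, 0]
  ]
}}

```text
t: 25.9
eef_pos: [397.5, -357.6, 89.3]
tcp_rot: [-0.922, 1.567, -0.742]
ft_force: [3.7, 2.4, 10.1]
opening: 0.587
```

Call:
{"name": "apply_moves", "arguments": {
  "increments": [
    [0.41, 0, 0, 0, 0],
    [0.4, 0, 0, 0, 0],
    [0.39, 0, 0, 0, 0],
    [0.38, 0, 0, 0, 0],
    [0.38, 0, 0, 0, 0]
  ]
}}

```text
t: 26.4
eef_pos: [397.2, -357.4, 88.8]
tcp_rot: [-0.903, 1.568, -0.723]
ft_force: [3.9, 0.7, 5.5]
opening: 0.623
```

```bash
python3 st.py; python3 - <<'E'
from h import *
c,im=snap("scene")
a=im[90:220,160:320]
cv2.imwrite("pics/s8.png",cv2.resize(a,(640,520),interpolation=cv2.INTER_CUBIC))
E
```

```text
t 26.6 pos [ 397.3 -357.4   88.8] railframe [-176.5 -344.7   48.8] f_rail [3.7 0.5 5.3] m_rail [ 0.03 -0.97  0.01] open 59.2
[[0.002, -0.179, 0.984], [-0.002, 0.984, 0.179], [-1.0, -0.002, 0.002]]
```

View pics/s8.png

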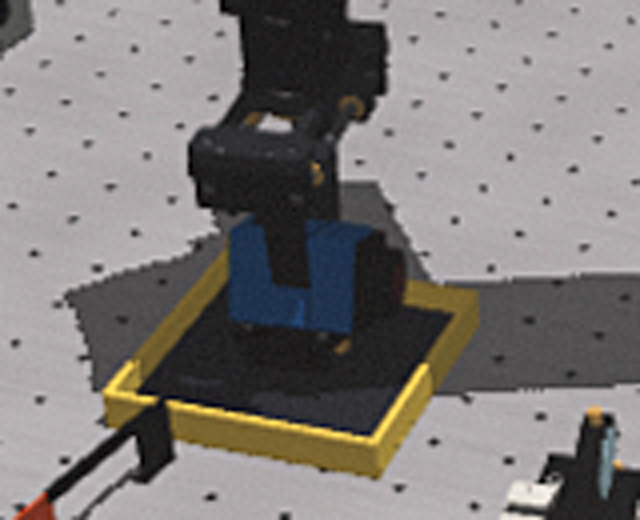

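The picture shows the head in the tray between the fingers, jaw foot down, leaning on the +x finger. I'll follow it over along +x (tool +z) so it comes upright under control.

Call:
{"name": "apply_moves", "arguments": {
  "increments": [
    [0.38, -1, 0, 1, 0],
    [0.38, 0, 0, 2, 0],
    [0.38, 0, 0, 2, 0],
    [0.38, 0, 0, 2, 0],
    [0.38, 0, 0, 2, 0],
    [0.38, 0, 0, 0, 0]
  ]
}}

```text
t: 27.25
eef_pos: [405.4, -355.1, 89.0]
tcp_rot: [-1.427, 1.571, -1.247]
ft_force: [1.1, -0.2, 0.6]
opening: 0.618
```

```bash
python3 st.py
```

```text
t 27.45 pos [ 405.3 -355.2   89. ] railframe [-168.2 -344.    49. ] f_rail [ 1.6 -0.   0.2] m_rail [-0.02 -0.44  0.  ] open 59.1
[[0.0, -0.179, 0.984], [-0.0, 0.984, 0.179], [-1.0, -0.0, 0.0]]
```

Leaning force is down to 1.6 N, so it is following. I'll carry on.

Call:
{"name": "apply_moves", "arguments": {
  "increments": [
    [0.38, 0, 0, 2, 0],
    [0.38, 0, 0, 2, 0],
    [0.38, 0, 0, 2, 0],
    [0.38, 0, 0, 2, 0],
    [0.38, 0, 0, 2, 0],
    [0.38, 0, 0, 0, 0]
  ]
}}

```text
t: 28.05
eef_pos: [415.3, -353.4, 89.0]
tcp_rot: [-0.982, 1.571, -0.802]
ft_force: [2.2, 0.8, 0.7]
opening: 0.62
```

```bash
python3 st.py
```

```text
t 28.25 pos [ 415.2 -353.5   89.1] railframe [-158.2 -344.    49.1] f_rail [ 2.3 -0.2  0.2] m_rail [-0.01 -0.57  0.02] open 58.8
[[0.0, -0.179, 0.984], [-0.0, 0.984, 0.179], [-1.0, -0.0, 0.0]]
```

Call:
{"name": "apply_moves", "arguments": {
  "increments": [
    [0.38, 0, 0, 2, 0],
    [0.38, 0, 0, 2, 0],
    [0.38, 0, 0, 2, 0],
    [0.38, 0, 0, 0, 0]
  ]
}}

```text
t: 28.65
eef_pos: [421.1, -352.3, 89.0]
tcp_rot: [3.125, 1.571, -2.978]
ft_force: [-0.0, -0.8, -0.1]
opening: 0.619
```

```bash
python3 st.py; python3 - <<'E'
from h import *
c,im=snap("scene")
a=im[90:220,160:320]
cv2.imwrite("pics/s9.png",cv2.resize(a,(640,520),interpolation=cv2.INTER_CUBIC))
E
```

```text
t 28.85 pos [ 420.9 -352.3   89. ] railframe [-152.4 -343.9   49. ] f_rail [ 0.2 -0.8  0.2] m_rail [-0.05 -0.13  0.02] open 58.7
[[-0.0, -0.179, 0.984], [-0.0, 0.984, 0.179], [-1.0, 0.0, -0.0]]
```

No force remains, and the viewer has reached its limit of 12 pictures. I'll open, retreat upward, and check the pose with a silhouette fit.

Call:
{"name": "apply_moves", "arguments": {
  "increments": [
    [0.2, 0, 0, 0, 0],
    [0, 0, 0, 0, 0],
    [0, 0, 0, 0, 0],
    [0, 0, 0, 0, 0],
    [0, -10, 0, 0, 0],
    [0, -25, 0, 0, 0],
    [0, -30, 0, 0, 0],
    [0, -30, 0, 0, 0],
    [0, -30, 0, 0, 0],
    [0, 0, 0, 0, 0]
  ]
}}

```text
t: 29.9
eef_pos: [421.8, -353.3, 218.5]
tcp_rot: [-1.004, 1.564, -0.825]
ft_force: [0.1, -0.2, -0.2]
opening: 1.003
```

```bash
python3 st.py; python3 - <<'E'
from h import *
B=np.array([[x,y,z] for x in(-25,25) for y in(-40,40) for z in(10,70)],float)
c,im=snap("scene"); m0=mask(im); m0[:, :160]=0; m0[:,320:]=0
n,l,st,_=cv2.connectedComponentsWithStats(m0); k=1+np.argmax(st[1:,4]); print(st[k])
x0,y0,w,h=st[k][:4]; c0,r0=x0-15,y0-15; m=cv2.resize((l==k).astype(np.uint8)[r0:r0+h+30,c0:c0+w+30]*255,None,fx=8,fy=8)>127
yaw=np.radians(10.3); Rz,_=hpose((0,0,yaw))
def model(p):
    R=Rz@Ro.from_euler("y",-p[2]/50).as_matrix(); return [proj(c,R@b+[p[0],p[1],p[3]]) for b in B]
def cost(p,zfix=None):
    p=list(p)+([zfix] if zfix else []); q=((np.array(model(p))-[c0,r0]+.5)*8-.5)
    I=np.zeros(m.shape,np.uint8); cv2.fillConvexPoly(I,cv2.convexHull(np.round(q*16).astype(np.int32)),1,shift=4)
    return 1-(m&(I>0)).sum()/(m|(I>0)).sum()
for a in ([415,-354,0],[415,-354,10]):
    r=minimize(cost,a,args=(24,),method="Nelder-Mead",options=dict(initial_simplex=np.array(a)+[[0,0,0],[10,0,0],[0,10,0],[0,0,5]])); print("x,y",r.x[:2].round(1),"tilt",(r.x[2]/50).round(3),"iou err",round(r.fun,3))
for th in(0,.1,.2,.35):
    r=minimize(lambda p:cost([p[0],p[1],th*50,24+30*np.sin(th)]),[415,-354],method="Nelder-Mead"); print(th,r.x.round(1),round(r.fun,3))
E
```

```text
t 30.1 pos [ 420.9 -352.3  214.6] railframe [-152.4 -343.9  174.6] f_rail [-0.2 -0.4 -0.5] m_rail [-0.05 -0.08  0.01] open 95.0
[[-0.001, -0.179, 0.984], [0.001, 0.984, 0.179], [-1.0, 0.001, -0.001]]
[215 149  36  32 919]
x,y [ 430.4 -354.3] tilt 0.236 iou err 0.164
x,y [ 430.1 -352.3] tilt 0.239 iou err 0.163
0 [ 421.4 -354.4] 0.191
0.1 [ 429.5 -350.7] 0.186
0.2 [ 437.2 -347.6] 0.176
0.35 [ 447.5 -344.8] 0.188
```

Call:
{"name": "apply_moves", "arguments": {
  "increments": [
    [0, 0, 15, 4, 0],
    [0, 0, 35, 10, 0],
    [0, 0, 40, 12, 0],
    [0, 0, 40, 12, 0],
    [0, 0, 40, 12, 0],
    [0, 0, 40, 12, 0],
    [0, 0, 40, 12, 0],
    [0, 0, 40, 12, 0],
    [0, 0, 25, 8, 0],
    [0, 0, 0, 0, 0]
  ]
}}

```text
t: 31.15
eef_pos: [456.4, -22.4, 213.6]
tcp_rot: [2.558, 1.57, 2.741]
ft_force: [-0.1, -0.3, -0.2]
opening: 1.0
```

```bash
cat > fit.py <<'E'
from h import *
B=np.array([[x,y,z] for x in(-25,25) for y in(-40,40) for z in(10,70)],float)
V=[]
for n,(r0,r1,c0,c1) in dict(scene=(120,220,180,290),top=(250,360,395,490)).items():
    c,im=snap(n); cv2.imwrite(f"pics/end_{n}.png",im)
    hsv=cv2.cvtColor(im,cv2.COLOR_BGR2HSV)[r0:r1,c0:c1]; m=cv2.inRange(hsv,(95,90,25),(125,255,255))
    k,l,st,_=cv2.connectedComponentsWithStats(m); i=1+np.argmax(st[1:,4]); print(n,st[i])
    V.append((c,cv2.resize((l==i).astype(np.uint8)*255,None,fx=6,fy=6)>127,r0,c0))
def cost(p):
    R=hpose((0,0,p[2]/50))[0]@Ro.from_euler("y",-p[3]/50).as_matrix(); e=[]
    for c,m,r0,c0 in V:
        q=((np.array([proj(c,R@b+[p[0],p[1],24+30*np.sin(abs(p[3])/50)]) for b in B])-[c0,r0]+.5)*6-.5)
        I=np.zeros(m.shape,np.uint8); cv2.fillConvexPoly(I,cv2.convexHull(np.round(q*16).astype(np.int32)),1,shift=4)
        e.append(1-(m&(I>0)).sum()/(m|(I>0)).sum())
    return e
for a in ([420,-354,9,0],[420,-354,9,12]):
    r=minimize(lambda p:sum(cost(p)),a,method="Nelder-Mead",options=dict(maxfev=400,initial_simplex=np.array(a)+[[0]*4,[10,0,0,0],[0,10,0,0],[0,0,6,0],[0,0,0,5]])); print("xy",r.x[:2].round(1),"yaw,tilt",(r.x[2:]/50).round(3),np.round(cost(r.x),3))
for th in (0,.15,.3):
    r=minimize(lambda p:sum(cost([*p,th*50])),[420,-354,9],method="Nelder-Mead",options=dict(maxfev=250)); print(th,r.x.round(1),np.round(cost([*r.x,th*50]),3))
E
python3 fit.py
```

```text
scene [ 34  28  36  33 930]
top [ 26  36  45  31 960]
xy [ 426.5 -355.3] yaw,tilt [0.212 0.081] [0.192 0.092]
xy [ 426.2 -355. ] yaw,tilt [0.214 0.071] [0.188 0.096]
0 [ 422.6 -356.4    9.4] [0.183 0.139]
0.15 [ 430.  -354.7    9.3] [0.215 0.116]
0.3 [ 439.1 -351.6    9.6] [0.23  0.193]
```

```bash
python3 - <<'E'
from h import *
im=cv2.imread("pics/end_scene.png"); c,_=snap("scene"); hsv=cv2.cvtColor(im,cv2.COLOR_BGR2HSV)
for u in(222,228,234,240,246): print(u,"rows142-190 (B):",im[142:190,u,0].tolist())
for u in(222,234,246): print(u,"S:",hsv[142:190,u,1].tolist())
for th,x,y in((0,422.6,-356.4),(.1,427,-355),(.2,433,-353)):
    R=hpose((0,0,.19))[0]@Ro.from_euler("y",-th).as_matrix(); t=[x,y,24+30*np.sin(th)]
    print(th,{k:proj(c,R@np.array(v)+t).round(1).tolist() for k,v in dict(topnear=[-25,0,70],topfar=[25,0,70],bot=[25,0,10],l=[25,-40,40],r=[25,40,40]).items()})
E
```

```text
222 rows142-190 (B): [176, 178, 180, 181, 178, 173, 177, 167, 162, 173, 109, 39, 10, 100, 162, 170, 160, 113, 79, 79, 79, 78, 84, 82, 82, 81, 80, 82, 79, 83, 80, 82, 77, 78, 81, 79, 48, 42, 96, 58, 27, 30, 26, 32, 29, 28, 30, 35]
228 rows142-190 (B): [181, 177, 174, 177, 178, 180, 171, 165, 159, 162, 163, 167, 103, 95, 154, 169, 168, 141, 95, 75, 79, 76, 79, 80, 80, 80, 82, 78, 83, 80, 78, 80, 77, 76, 81, 78, 75, 38, 33, 31, 37, 32, 32, 32, 36, 30, 31, 31]
234 rows142-190 (B): [179, 183, 176, 182, 97, 155, 183, 169, 162, 160, 165, 164, 164, 163, 155, 153, 150, 116, 87, 72, 66, 67, 74, 69, 74, 80, 77, 76, 78, 79, 76, 76, 78, 82, 77, 83, 85, 61, 36, 33, 39, 34, 32, 33, 29, 30, 29, 32]
240 rows142-190 (B): [176, 175, 177, 178, 176, 176, 180, 148, 161, 171, 164, 167, 164, 165, 163, 165, 165, 168, 151, 101, 77, 75, 78, 71, 78, 78, 83, 87, 82, 81, 81, 77, 76, 77, 78, 80, 79, 83, 51, 33, 155, 97, 27, 31, 34, 31, 31, 28]
246 rows142-190 (B): [176, 174, 174, 176, 179, 175, 175, 177, 162, 160, 162, 167, 167, 165, 172, 156, 154, 98, 69, 40, 27, 30, 35, 39, 35, 59, 65, 63, 83, 89, 86, 85, 86, 89
[... 383 characters left out ...]
28, 144, 128, 134, 129, 134, 134, 136, 131, 141, 147, 134, 146, 135, 144, 109, 42, 23, 12, 8, 8, 8, 31, 23, 17, 15]
246 S: [9, 10, 6, 10, 4, 6, 10, 16, 50, 166, 190, 174, 180, 179, 179, 180, 176, 161, 126, 32, 58, 30, 7, 26, 22, 125, 122, 121, 141, 155, 151, 153, 154, 160, 154, 153, 145, 154, 119, 18, 12, 21, 24, 7, 22, 19, 15, 20]
0 {'topnear': [233.9, 148.0], 'topfar': [228.0, 158.4], 'bot': [230.2, 179.2], 'l': [213.4, 167.3], 'r': [244.9, 170.6]}
0.1 {'topnear': [234.4, 147.5], 'topfar': [228.3, 156.1], 'bot': [229.8, 178.1], 'l': [213.3, 165.6], 'r': [244.9, 168.9]}
0.2 {'topnear': [234.8, 147.7], 'topfar': [228.6, 154.3], 'bot': [229.4, 177.5], 'l': [213.2, 164.3], 'r': [244.9, 167.7]}
```

The row profile in the scene image gives the top face 10.5 px deep, where I predict 10.4 px upright and 8.6 px at 0.1 rad of tilt. The front face is 19–19.5 px tall, where I predict 20.8 px upright and 22 px tilted. So the head stands upright, about 10 mm from the tray's middle. I'll hand it in.

```bash
python3 -c "
from h import *
print(env.job_done(), status.state()['t'])"
```

```text
the job is handed in; nothing more can be done
the job is handed in; nothing more can be done
```

The head is off the rail, standing upright in the tray and released. I handed the job in at about 32 s of the 53 s allowed; it reported no verdict.

**What I did:** The tool can't tilt, so I used two grasps.
- **Tipping:** I pinched the plate's +x ledge by its y-ends and pushed +x by 7 mm, with about 10 N of spring force at that shift. I then lifted the hook side to an estimated 0.35 rad and rested the hook's foot on the rail's top.
- **Carrying:** I regripped the body across its x faces, drew it about 22 mm along −x until only its weight (about 5.5 N) remained, and carried it over. It was still tilted in the fingers, so I set its jaw foot on the foam and let it come upright against the finger.

**Last checks:**
- **Position:** the two-camera fit puts the head at about (422, −356) mm, and I measured the tray's middle at (413, −361) mm.
- **Contact:** the gripper was open, well clear and read no force.
- **Forces on the way:** the wrist force peaked near 26 N among the readings I took.

**What disagreed or was not checked:**
- **Tilt:** the silhouette fits conflicted. The first, from the scene camera alone, gave 0.24 rad, and the two-camera fit gave 0.07–0.08 rad with a poor match in the scene view. I relied on the top-face depth in the scene image, which matches upright and not 0.1 rad; the front face came out 1–2 px short.
- **Bystanders:** I did not measure them again at the end. Nothing was seen to touch them, and no unexplained force appeared.

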